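Side stand down, then hold the kick scooter upright for its handlebar

ROBOT

A 6-joint arm with a two-finger parallel gripper is mounted at the origin on the work surface. World frame = base frame: x ahead of the robot, y to its left, z up, the work surface at z = 0. Lengths are in m, angles in degrees, forces in N, time in s.
With the tool pointing down it reaches from about 0.25 to 0.725 m from the base axis. Payload 9.7 kg.
Tool frame: the origin (TCP) lies between the finger pads; the fingertips stand bot.tcp_to_tips ahead of it and the grasp point (between the pads) lies 11 mm behind it (bot.tcp_to_tips is the distance from the TCP to the fingertips, in m); z points along the fingers, y is the line along which they close (so a half turn about z gives the same grasp; the last joint's range is limited). The gripper opens to 85 mm and grips with 20 to 120 N. Pads are 22 mm wide; open, the fingers measure 114 mm over their backs; the gripper's body (76 mm by 85 mm) begins 54 mm behind the grasp point. The pads swing forward as they close: fully open they stand 13 mm farther back than shut.
Start: joints at [-77.063, 4.979, 10.078, 95.1, 0, 90], TCP at [0.123, -0.536, 0.239] pointing down, gripper open.
Joint ranges: [-179.16, 179.16], [-48.56, 103.87], [-65.8, 70.77], [-126.05, 130.52], [-82.76, 87.17], [-180, 180]. Speed limits (degrees/s): [127.2, 127.2, 147.25, 180, 180, 180].

INTERFACE

Orientations are given as [roll, pitch, yaw] about the fixed x, y, z axes, in that order (R = Rz(yaw) Ry(pitch) Rx(roll)).
In Python, from workcell import bot gives the robot as it stands. The module is installed in compiled form; this text tells all that it offers.
- The arm moves only by the tool carry_out, never from a script. Its arguments are lists of equal length, an entry for each row: "linear": the shift along the world's x, y, z normalised to -1 to 1, where 1 is 2 cm, a list of three; "rotation": the turn, a rotation vector about the world's x, y, z normalised to -1 to 1, where 1 is 8 degrees, a list of three; "grip": the closure, from -1 (fully open) to 1 (shut). In form: {"linear": [[tx, ty, tz], ...], "rotation": [[rx, ry, rz], ...], "grip": [grip, ...]}. A call has 1 to 12 rows; each row shifts and turns the commanded pose from where the row before left it; what a row does not reach is not made up. A row lasts 1/10 s, in which the tool goes at most 50 mm and 8.59 degrees, less where a joint would pass 70% of its speed; a pose out of reach is approached as far as the arm can. A call with a number of a shift or a turn outside -1 to 1 is refused whole. A call with a gripper value outside its range is refused whole. The fingers move at their own pace and stop on an object; "grip_force" is the grip in N (left out, the last holds). Time passes only in rows, so rows that do not move let the fingers close. It gives the time, the measured TCP pose, the force, the opening and the grip force at its end, in the units of the state.
- bot.get_obs(): the state, without advancing time (a new reading comes with each control period).
- bot.camera(name): name is "scene" or "top" or "wrist"; returns the picture (400x640x3 uint8, blue, green, red); there is no depth.
- bot.camera_model(name): a dict with "fx", "fy", "cx", "cy" (pixels), "camera_from_world" (4x4, takes a point from world to camera coordinates). Camera axes: x right, y up, looking along -z (the intrinsics and any distortion apply to the point x, -y, -z); pixel columns grow to the right and rows downward; lengths in m; the calibration is good to about 2 mm. A picture is of the moment at which its call begins: read the wrist's pose just before it. camera_model takes no time and is no camera call; for the wrist camera it gives the pose at the moment of the call.
- bot.job_done(): hands the job in; it is judged then, once.
The state is a dict: "time": time; "q": joint angles; "qd": joint speeds; "joint_efforts": joint torques, N m; "ee_pos": TCP position; "tcp_rot": TCP orientation; "wrist_force": force on the tool from outside, world axes, zero at the start; "torque": the same for the moment, N m; "opening": finger opening in m; "grasp_force": force on a finger pad.
Only numpy, scipy, OpenCV 4.12 (cv2) and the standard library are available. Lean on these libraries where they do the work, as an engineer would, in place of code of your own. Each camera call takes 0.05 s, during which the arm holds its last target. There are 200 camera calls.

TASK

The kick scooter on the bench has its handlebar off and leans against the orange parts case with its side stand folded up. While it still leans there, flip the side stand down past its over-centre point until it snaps fully open; then grip the scooter by its bare stem, bring it upright off the case with both wheels staying on the bench, and keep holding it steady and upright, with neither the case nor the stand carrying it, so that I can fit the bar. Finish while still holding the stem, and leave the spray can, grease jar and spanner where they are.

Things in the scene. Friction and masses are not known exactly. Their poses are not given: they have to be found in the camera images.
- scooter: Blue kick scooter, loose, 2.4 kg, leaning 0.245 rad to its right on the case. Its two 180 mm wheels do not turn. Origin: bottom of the tyres, in the wheels' mid-plane. z: up when upright. y: to the rear wheel, along the footprint line it tips about. x: its left, the stand side, away from the case. Deck (mm): x -60..60, y -175..195, top z 100. Hubs: y 310, -345, z 90; rear mudguard up to z 190.
- stem: Stem, fork and front wheel, rigid with the scooter (no steering). Its top is a bare upright aluminium tube 34 mm diameter, free for 72 mm down to the 52 mm headset ring. Origin: centre of the tube's top, at (0, -297, 330) mm in the scooter's frame. z: up along the tube, raked 0.14 rad to the rear; x: as the scooter's; y: rearwards.
- stand (a joint): Side stand hinge on the deck's left edge. 0 = folded up, leg along the deck edge pointing to the rear; 1.75 = fully down at its stop, leg slanting down and outward, a little forward of vertical. An over-centre spring drives it to the nearer end, changing sides at 0.85: push some 3 N at 50 mm out to start it, weaker towards 0.85; beyond that it snaps down by itself.
- stand_pivot (a point): Where the leg's line meets the stand's hinge, at (81, 0, 93) mm in the scooter's frame; axes as the scooter's. From here the leg points along +y at joint 0 and along (0.426, 0, -0.905) of the scooter's frame at 1.57, turning evenly between (hinge axis (-0.905, 0, -0.426)).
- stand_foot (a point): Centre of the stand's round black foot, 18 mm diameter, 78 mm out from stand_pivot. The leg is a 12 mm rod with an 8 mm thick peg 49 mm out that sticks out 20 mm sideways (scooter's +x when folded). Stand down and scooter upright, the foot's underside hangs about 15 mm clear of the bench; it would touch at a lean of about 0.13 rad to the left.
- rear_hub (a point): Centre of the rear wheel's hub, 90 mm above the bench when upright.
- front_hub (a point): Centre of the front wheel's hub, 90 mm above the bench when upright.
- case: Parts case, black with an orange lid, 210 (x) by 320 (y) by 115 mm high, heavy and fixed. Origin: centre of its underside; the scooter's deck edge leans on its +x face.
- spray_can: Spray can, 52 mm diameter, 160 mm high, standing. Origin: centre of its underside. Leave alone.
- grease_jar: Grease jar, 68 mm diameter, 65 mm high, standing. Origin: centre of its underside. Leave alone.
- spanner: Steel spanner lying flat along its x. Origin: middle of its underside. Leave alone.

How it is judged:
By the outcome, as a careful person would: the job done as asked, in the order asked, and still so for the second after the job is handed in, while the arm keeps its last pose, push and grip.
It also fails if it takes over 54 s, if anything falls off the work surface, if the arm or the gripper's body presses on something with over 40 N, if the wrist force passes 120 N, or if a joint passes its speed limit or range.

## Working session

There is one attempt and no reset: what is moved stays moved. The work goes in short steps, Python scripts to look and compute and a tool call to move; the robot and the scene stay as the last step left them, time stands still between calls to the robot, and variables do not carry over. Pictures are saved under pics/ and viewed, at most 10 in all, crops included, and the job is handed in when it is done.

Besides the shell and the picture viewer there is one more tool, called after "Request:" by a JSON object that holds its "op" and its "data", one argument or row to a line. carry_out: Moves the arm, as the interface text tells. Its arguments: {"type":"object","properties":{"linear":{"type":"array","items":{"type":"array","items":{"type":"number"}}},"rotation":{"type":"array","items":{"type":"array","items":{"type":"number"}}},"grip":{"type":"array","items":{"type":"number"}},"grip_force":{"type":"number"}},"required":["linear","rotation","grip"]}

```bash
mkdir -p pics; python3 - <<'E'
from workcell import bot
import cv2,numpy as np
o=bot.get_obs();print(o, bot.tcp_to_tips)
for n in("scene","top"):
    cv2.imwrite(f"pics/{n}0.png",bot.camera(n)); m=bot.camera_model(n);print(n,{k:np.round(v,4).tolist() if not isinstance(v,str) else v for k,v in m.items()})
E
```

```text
{'time': 0.0, 'q': array([-7.70620837e+01,  5.01023218e+00,  1.00334845e+01,  9.50983569e+01,
       -3.97476629e-04,  9.00007926e+01]), 'qd': array([ 0.03299365,  0.09058046, -0.06004383, -0.12350162, -0.00264277,
        0.07122302]), 'joint_efforts': array([ 1.93387139e-03, -5.20400441e+01,  4.64797926e+01,  1.66661519e-02,
        1.80669863e-04, -3.25037286e-05]), 'ee_pos': array([ 0.12309189, -0.53582634,  0.2385827 ]), 'tcp_rot': array([-1.79924895e+02,  3.98515295e-04,  1.29371242e+01]), 'wrist_force': array([-1.12939341,  0.90204046,  0.56014959]), 'torque': array([ 0.02856877, -0.00102282, -0.02183674]), 'grasp_force': 0.0, 'opening': 0.08553362853428254} 0.008
scene {'fx': 466.3552, 'fy': 466.3552, 'cx': 322.6327, 'cy': 196.5129, 'camera_from_world': [[0.8058, 0.5921, -0.0083, -0.4244], [-0.4638, 0.6399, 0.6127, 0.0994], [0.3681, -0.4899, 0.7903, -1.7791], [0.0, 0.0, 0.0, 1.0]]}
top {'fx': 450.2083, 'fy': 450.2083, 'cx': 319.0921, 'cy': 197.0373, 'camera_from_world': [[0.0192, -0.9998, 0.0033, -0.0065], [0.9979, 0.0194, 0.0614, -0.5144], [-0.0615, 0.0022, 0.9981, -1.5296], [0.0, 0.0, 0.0, 1.0]]}
```

View pics/scene0.png

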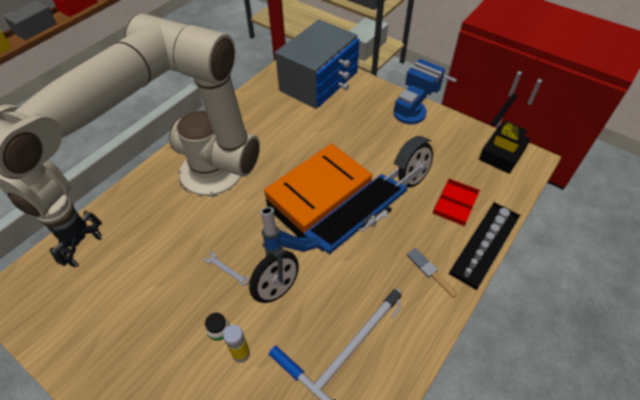

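View pics/top0.png

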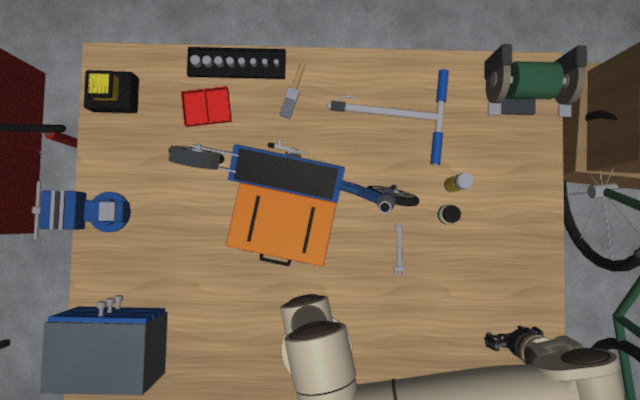

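The scene shows the scooter leaning on the orange case, with the stem top near (268,212) and the stand near (378,218). In the top view the stem top is near (386,206) and the stand near (284,148). I'll zoom in next.

```bash
python3 - <<'E'
import cv2
a=cv2.imread("pics/scene0.png")[125:310,240:450]; b=cv2.imread("pics/top0.png")[130:220,160:430]
cv2.imwrite("pics/s1.png",cv2.resize(a,None,fx=3.2,fy=3.2,interpolation=cv2.INTER_CUBIC)); cv2.imwrite("pics/t1.png",cv2.resize(b,None,fx=2.9,fy=2.9,interpolation=cv2.INTER_CUBIC))
E
```

```text
(no output)
```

View pics/s1.png

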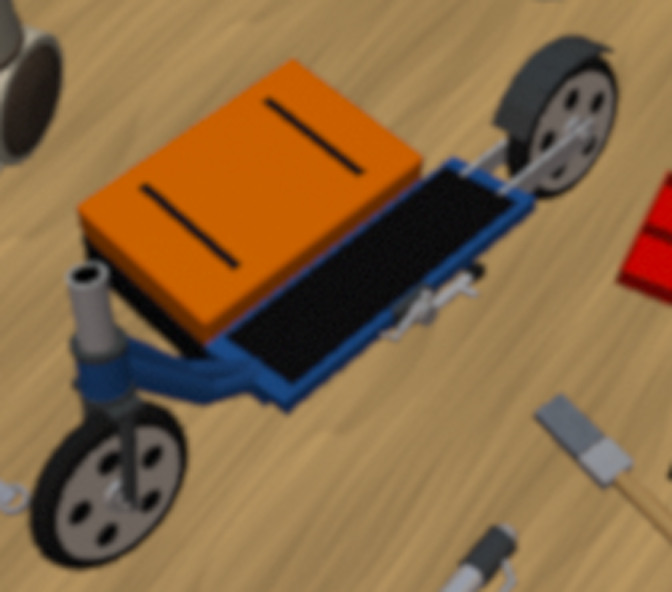

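View pics/t1.png

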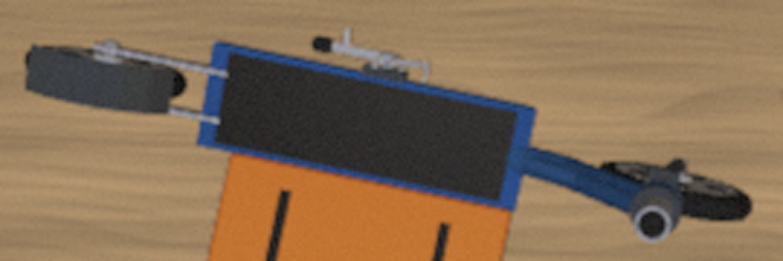

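The crops show the tube top at scene crop (89,274) and top crop (653,222). They also show the black foot at (476,271) and (322,44), the peg tip at (347,30), and clear deck corners. I'll fit the pose from these.

```bash
cat > h.py <<'E'
import numpy as np
from scipy.optimize import least_squares
from scipy.spatial.transform import Rotation as R
def proj(m,P):
    T=np.array(m["camera_from_world"]);c=T[:3,:3]@np.asarray(P).T+T[:3,3:4]
    return np.stack([m["cx"]+m["fx"]*c[0]/-c[2], m["cy"]-m["fy"]*c[1]/-c[2]],1)
def pose(p): # x,y,yaw,lean(+ = to right, -x)
    return R.from_euler('z',p[2])*R.from_euler('y',-p[3]), np.array([p[0],p[1],0])
def W(p,v): r,t=pose(p); return r.apply(np.asarray(v)/1000.)+t
E
python3 - <<'E'
from h import *
from workcell import bot
tube=[0,-297,330];fl=[60,-175,100];rl=[60,195,100];rr=[-60,195,100];fr=[-60,-175,100];foot=[81,78,93];peg=[101,49,93]
S=dict(v=[tube,fl,rl,rr,foot],u=[(89,274),(288,403),(533,200),(455,160),(476,271)])
T=dict(v=[tube,rl,rr,fl,fr,foot,peg],u=[(653,222),(219,43),(200,144),(534,108),(511,209),(322,44),(347,30)])
us=(np.array(S["u"])+.5)/3.2-.5+[240,125]; ut=(np.array(T["u"])+.5)/2.9-.5+[160,130]
ms,mt=bot.camera_model("scene"),bot.camera_model("top")
f=lambda p:np.r_[(proj(ms,W(p,S["v"]))-us).ravel(),(proj(mt,W(p,T["v"]))-ut).ravel()]
s=least_squares(f,[.55,0,0,.245],loss='soft_l1');p=s.x
print(p,np.round(f(p).reshape(-1,2),1).tolist())
for n,v in dict(tube=tube,foot=foot,peg=peg,pivot=[81,0,93],fh=[0,-345,90],rh=[0,310,90]).items(): print(n,W(p,v).round(4))
# free triangulation of tube top and foot
for i,j in((0,0),(4,5)):
    g=least_squares(lambda X:np.r_[proj(ms,X[None])[0]-us[i],proj(mt,X[None])[0]-ut[j]],[.5,0,.2]);print("tri",g.x,g.fun)
print("stem axis",pose(p)[0].apply([0,np.sin(.14),np.cos(.14)]), "x axis",pose(p)[0].apply([1,0,0]))
def ground(u,z):
    return least_squares(lambda X:proj(mt,np.r_[X,z][None])[0]-u,[.5,0]).x
print("can",ground((465,180),.16),"jar",ground((450,214),.065),"spanner",ground((399,250),0))
np.save("p.npy",p)
E
```

```text
[ 0.6078729   0.0988494  -0.18460485  0.24843486] [[-0.5, 0.4], [-1.1, -0.1], [1.5, -1.2], [-0.4, -1.9], [0.9, -0.2], [0.3, 0.1], [-1.7, -0.9], [-1.0, 0.2], [1.5, -0.3], [1.9, 0.5], [-0.4, -0.5], [0.8, 0.0]]
tube [ 0.4736 -0.1782  0.3199]
foot [0.6769 0.1653 0.1101]
peg [0.6906 0.1332 0.115 ]
pivot [0.6626 0.0886 0.1101]
fh [ 0.5228 -0.2362  0.0872]
rh [0.643  0.4076 0.0872]
tri [ 0.47407713 -0.17710897  0.32068356] [-0.11551677  0.00637465 -0.0788196  -0.08718643]
tri [0.67493539 0.16362756 0.10954205] [ 0.14870709 -0.02573317  0.09158511  0.11803535]
stem axis [-0.21373011  0.18186511  0.95981484] x axis [ 0.95282897 -0.1779226   0.24588717]
can [ 0.56769855 -0.45075172] jar [ 0.46345756 -0.43192916] spanner [ 0.33798899 -0.27535703]
```

```bash
cat >> h.py <<'E'
def plan(wps,o): # print shift (units of 2cm) and rotvec (units of 8deg) between waypoints
    c=np.array(o["ee_pos"]);r=R.from_euler('xyz',o["tcp_rot"],degrees=True)
    for n,x,rr in wps:
        rr=rr or r; print(n,np.round(x,4),"lin",np.round((x-c)/.02,2),"rot",np.round(np.degrees((rr*r.inv()).as_rotvec())/8,2)); c=np.array(x);r=rr
E
python3 - <<'E'
from h import *
from workcell import bot
p=np.load("p.npy");rs,_=pose(p);o=bot.get_obs()
ang=np.radians(25)
Rt=R.from_euler('z',p[2])*R.from_euler('y',-ang)*R.from_euler('x',np.pi)
t=Rt.apply([0,0,1]);d=rs.apply([.426,0,-.905]);e=rs.apply([.905,0,.426]);y=rs.apply([0,1,0]);pv=W(p,[81,0,93])
print("t",t,"d",d)
P=lambda s,h:pv+y*s/1e3+d*(h-6)/1e3+e*.005-t*.008
w=[("up",o["ee_pos"]+[.06,.06,.16],None),("above",P(54,-25)+[0,0,.12],Rt),("hover",P(54,-15),None)]
for s,h in((54,0),(54,15),(52,30),(48,45),(44,55)): w.append((f"{s},{h}",P(s,h),None))
plan(w,o)
E
```

```text
t [ 0.4154375  -0.07757501 -0.90630779] d [ 0.62465203 -0.11664183 -0.77246717]
up [ 0.1831 -0.4759  0.3986] lin [3. 3. 8.] rot [0. 0. 0.]
above [0.6536 0.1452 0.2644] lin [23.53 31.06 -6.71] rot [ 0.06 -3.15 -2.89]
hover [0.6598 0.1441 0.1367] lin [ 0.31 -0.06 -6.39] rot [0. 0. 0.]
54,0 [0.6692 0.1423 0.1251] lin [ 0.47 -0.09 -0.58] rot [0. 0. 0.]
54,15 [0.6786 0.1406 0.1135] lin [ 0.47 -0.09 -0.58] rot [0. 0. 0.]
52,30 [0.6876 0.1369 0.102 ] lin [ 0.45 -0.19 -0.58] rot [0. 0. 0.]
48,45 [0.6962 0.1312 0.0904] lin [ 0.43 -0.28 -0.58] rot [0. 0. 0.]
44,55 [0.7017 0.1261 0.0826] lin [ 0.28 -0.25 -0.39] rot [0. 0. 0.]
```

Request:
{"op": "carry_out", "data": {
  "linear": [
    [0.375,0.375,1],
    [0.375,0.375,1],
    [0.375,0.375,1],
    [0.375,0.375,1],
    [0.375,0.375,1],
    [0.375,0.375,1],
    [0.375,0.375,1],
    [0.375,0.375,1],
    [0.65,0.86,0],
    [0.65,0.86,0],
    [0.65,0.86,0],
    [0.65,0.86,0]
  ],
  "rotation": [
    [0,0,0],
    [0,0,0],
    [0,0,0],
    [0,0,0],
    [0,0,0],
    [0,0,0],
    [0,0,0],
    [0,0,0],
    [0,-0.08,-0.08],
    [0,-0.08,-0.08],
    [0,-0.08,-0.08],
    [0,-0.08,-0.08]
  ],
  "grip": [1,1,1,1,1,1,1,1,1,1,1,1],
  "grip_force": 40
}}

```text
time: 1.3
ee_pos: [0.2356, -0.4066, 0.399]
tcp_rot: [179.5, -2.5, 10.4]
wrist_force: [1.2, 0.3, -0.7]
opening: -0.0
grasp_force: 0.0
```

Request:
{"op": "carry_out", "data": {
  "linear": [
    [0.65,0.86,0],
    [0.65,0.86,0],
    [0.65,0.86,0],
    [0.65,0.86,0],
    [0.65,0.86,0],
    [0.65,0.86,0],
    [0.65,0.86,0],
    [0.65,0.86,0],
    [0.65,0.86,0],
    [0.65,0.86,0],
    [0.65,0.86,0],
    [0.65,0.86,0]
  ],
  "rotation": [
    [0,-0.08,-0.08],
    [0,-0.08,-0.08],
    [0,-0.08,-0.08],
    [0,-0.08,-0.08],
    [0,-0.08,-0.08],
    [0,-0.08,-0.08],
    [0,-0.08,-0.08],
    [0,-0.08,-0.08],
    [0,-0.08,-0.08],
    [0,-0.08,-0.08],
    [0,-0.08,-0.08],
    [0,-0.08,-0.08]
  ],
  "grip": [1,1,1,1,1,1,1,1,1,1,1,1]
}}

```text
time: 2.5
ee_pos: [0.3915, -0.2, 0.3991]
tcp_rot: [178.6, -10.1, 2.8]
wrist_force: [1.0, 0.9, -0.3]
opening: 0.0001
grasp_force: 0.0
```

Request:
{"op": "carry_out", "data": {
  "linear": [
    [0.65,0.86,0],
    [0.65,0.86,0],
    [0.65,0.86,0],
    [0.65,0.86,0],
    [0.65,0.86,0],
    [0.65,0.86,0],
    [0.65,0.86,0],
    [0.65,0.86,0],
    [0.65,0.86,-0.8],
    [0.65,0.86,-0.8],
    [0.65,0.86,-0.8],
    [0.65,0.86,-0.8]
  ],
  "rotation": [
    [0,-0.08,-0.08],
    [0,-0.08,-0.08],
    [0,-0.08,-0.08],
    [0,-0.08,-0.08],
    [0,-0.08,-0.08],
    [0,-0.08,-0.08],
    [0,-0.08,-0.08],
    [0,-0.08,-0.08],
    [0,-0.08,-0.08],
    [0,-0.08,-0.08],
    [0,-0.08,-0.08],
    [0,-0.08,-0.08]
  ],
  "grip": [1,1,1,1,1,1,1,1,1,1,1,1]
}}

```text
time: 3.7
ee_pos: [0.546, -0.0257, 0.3342]
tcp_rot: [179.3, -17.8, -2.3]
wrist_force: [0.3, 0.5, 0.3]
opening: 0.0001
grasp_force: 0.0
```

```bash
cat > push.py <<'E'
from h import *
from workcell import bot
import cv2,sys
p=np.load("p.npy");rs,_=pose(p);o=bot.get_obs()
Rt=R.from_euler('z',p[2])*R.from_euler('y',-np.radians(25))*R.from_euler('x',np.pi)
t=Rt.apply([0,0,1]);d=rs.apply([.426,0,-.905]);e=rs.apply([.905,0,.426]);y=rs.apply([0,1,0]);pv=W(p,[81,0,93])
P=lambda s,h:pv+y*s/1e3+d*(h-6)/1e3+e*.005-t*.008
print(o["time"],o["tcp_rot"],o["wrist_force"])
plan([("hover",P(54,-15),Rt)],o)
cv2.imwrite("pics/%s.png"%sys.argv[1],bot.camera("scene"))
E
python3 push.py a1
```

```text
3.7 [179.3358922  -17.7885351   -2.30987388] [0.26542577 0.47736008 0.25385934]
hover [0.6598 0.1441 0.1367] lin [ 5.69  8.49 -9.88] rot [-0.02 -0.91 -1.  ]
```

Request:
{"op": "carry_out", "data": {
  "linear": [
    [0.57,0.85,-0.3],
    [0.57,0.85,-0.3],
    [0.57,0.85,-0.3],
    [0.57,0.85,-0.3],
    [0.57,0.85,-0.3],
    [0.57,0.85,-0.3],
    [0.57,0.85,-0.3],
    [0.57,0.85,-0.3],
    [0.57,0.85,-0.3],
    [0.57,0.85,-0.3],
    [0,0,-0.8],
    [0,0,-0.8]
  ],
  "rotation": [
    [0,-0.09,-0.1],
    [0,-0.09,-0.1],
    [0,-0.09,-0.1],
    [0,-0.09,-0.1],
    [0,-0.09,-0.1],
    [0,-0.09,-0.1],
    [0,-0.09,-0.1],
    [0,-0.09,-0.1],
    [0,-0.09,-0.1],
    [0,-0.09,-0.1],
    [0,0,0],
    [0,0,0]
  ],
  "grip": [1,1,1,1,1,1,1,1,1,1,1,1]
}}

```text
time: 4.95
ee_pos: [0.6592, 0.0182, 0.2426]
tcp_rot: [-179.5, -25.0, 1.4]
wrist_force: [0.6, -0.2, 1.1]
opening: -0.0003
grasp_force: 0.0
```

```bash
python3 push.py a2
```

```text
4.95 [-179.52619266  -25.03800981    1.43131414] [ 0.57875832 -0.1744179   1.12063094]
hover [0.6598 0.1441 0.1367] lin [ 0.03  6.3  -5.29] rot [-0.05  0.01 -1.53]
```

```bash
python3 -c "
from workcell import bot
o=bot.get_obs();print(o['q'].round(1),o['qd'].round(1),o['ee_pos'])"
```

```text
[  1.4  -5.   -4.2  66.    0.5 179.9] [-0.2  0.5  1.3  3.6  0.  -0. ] [0.65807102 0.01806544 0.23885388]
```

Request:
{"op": "carry_out", "data": {
  "linear": [
    [0,0.6,0],
    [0,0.6,0],
    [0,0.6,0]
  ],
  "rotation": [
    [0,0,-0.3],
    [0,0,-0.3],
    [0,0,-0.3]
  ],
  "grip": [1,1,1]
}}

```text
time: 5.3
ee_pos: [0.6592, -0.0007, 0.2446]
tcp_rot: [-179.6, -25.1, -0.2]
wrist_force: [-0.3, -0.3, -0.5]
opening: 0.0001
grasp_force: 0.0
```

```bash
python3 -c "
from workcell import bot
o=bot.get_obs();print(o['q'].round(1),o['qd'].round(1),o['ee_pos'],o['tcp_rot'])"
```

```text
[ -0.2  -5.1  -3.8  66.2   0.4 179.9] [-5.3 -0.2 -0.3  0.  -0.3  0. ] [ 0.65923172 -0.00066267  0.24461241] [-1.79636263e+02 -2.50945222e+01 -1.58718425e-01]
```

```bash
sed -i "s/^t=Rt/t=Rt.apply([0,0,1]);Rt=R.from_rotvec(-t*np.pi\/2)*Rt\nt=Rt/" push.py; python3 push.py a3
```

```text
5.3 [-1.79636263e+02 -2.50945222e+01 -1.58718425e-01] [-0.26890731 -0.27680769 -0.45307024]
hover [0.6598 0.1441 0.1367] lin [ 0.03  7.24 -5.4 ] rot [-4.68  0.41  8.92]
```

Request:
{"op": "carry_out", "data": {
  "linear": [
    [0,0.6,-0.2],
    [0,0.6,-0.2],
    [0,0.6,-0.2],
    [0,0.6,-0.2],
    [0,0.6,-0.2],
    [0,0.6,-0.2],
    [0,0.6,-0.2],
    [0,0.6,-0.2],
    [0,0.6,-0.2],
    [0,0.6,-0.2],
    [0,0.6,-0.2],
    [0,0.6,-0.2]
  ],
  "rotation": [
    [-0.39,0.034,0.743],
    [-0.39,0.034,0.743],
    [-0.39,0.034,0.743],
    [-0.39,0.034,0.743],
    [-0.39,0.034,0.743],
    [-0.39,0.034,0.743],
    [-0.39,0.034,0.743],
    [-0.39,0.034,0.743],
    [-0.39,0.034,0.743],
    [-0.39,0.034,0.743],
    [-0.39,0.034,0.743],
    [-0.39,0.034,0.743]
  ],
  "grip": [1,1,1,1,1,1,1,1,1,1,1,1]
}}

```text
time: 6.55
ee_pos: [0.6591, 0.1442, 0.196]
tcp_rot: [154.9, 0.2, 79.6]
wrist_force: [0.2, -0.3, -0.0]
opening: 0.0001
grasp_force: 0.0
```

```bash
python3 push.py a4
```

```text
6.55 [154.89919229   0.18562056  79.59049395] [ 1.90138945e-01 -3.29333259e-01 -3.28990801e-04]
hover [0.6598 0.1441 0.1367] lin [ 0.04 -0.01 -2.96] rot [ 0.03  0.01 -0.02]
```

Pose is on target. I'll descend to the hover point and approach.

Request:
{"op": "carry_out", "data": {
  "linear": [
    [0.01,0,-0.6],
    [0.01,0,-0.6],
    [0.01,0,-0.6],
    [0.01,0,-0.6],
    [0,0,-0.56],
    [0.15,-0.03,-0.19],
    [0.15,-0.03,-0.19]
  ],
  "rotation": [
    [0,0,0],
    [0,0,0],
    [0,0,0],
    [0,0,0],
    [0,0,0],
    [0,0,0],
    [0,0,0]
  ],
  "grip": [1,1,1,1,1,1,1]
}}

```text
time: 7.3
ee_pos: [0.6658, 0.1426, 0.1281]
tcp_rot: [155.0, 0.1, 79.4]
wrist_force: [-0.0, -0.0, 0.2]
opening: 0.0
grasp_force: 0.0
```

```bash
python3 - <<'E'
from workcell import bot
import cv2,numpy as np
a=bot.camera("scene")[140:280,310:450];b=bot.camera("top")[110:230,220:340]
cv2.imwrite("pics/c1.png",np.hstack([cv2.resize(a,(400,400),interpolation=2),cv2.resize(b,(400,400),interpolation=2)]))
E
```

```text
(no output)
```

View pics/c1.png

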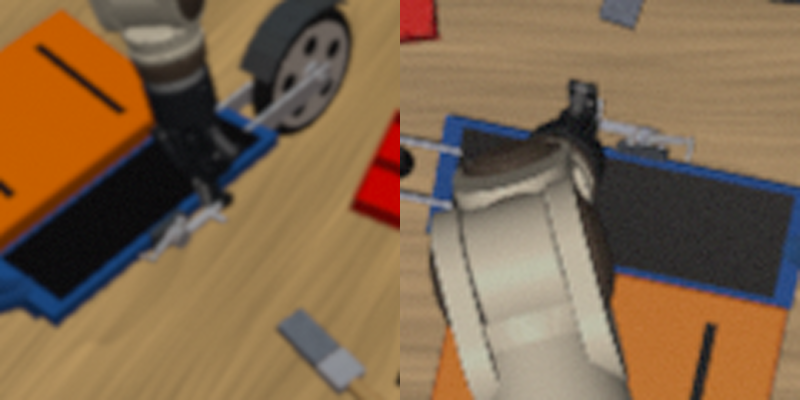

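The fingertips are right above the leg by the peg (scene crop (215,195), peg (225,210)). Now I'll push.

Request:
{"op": "carry_out", "data": {
  "linear": [
    [0.16,-0.03,-0.19],
    [0.16,-0.03,-0.19],
    [0.16,-0.03,-0.19],
    [0.16,-0.03,-0.19],
    [0.15,-0.06,-0.19],
    [0.15,-0.06,-0.19]
  ],
  "rotation": [
    [0,0,0],
    [0,0,0],
    [0,0,0],
    [0,0,0],
    [0,0,0],
    [0,0,0]
  ],
  "grip": [1,1,1,1,1,1]
}}

```text
time: 8.0
ee_pos: [0.6846, 0.1378, 0.1054]
tcp_rot: [155.0, 0.1, 79.4]
wrist_force: [-1.9, -1.2, 2.4]
opening: 0.0001
grasp_force: 1.3
```

Request:
{"op": "carry_out", "data": {
  "linear": [
    [0.15,-0.06,-0.19],
    [0.15,-0.08,-0.19],
    [0.15,-0.08,-0.19],
    [0.15,-0.1,-0.19],
    [0.15,-0.1,-0.19]
  ],
  "rotation": [
    [0,0,0],
    [0,0,0],
    [0,0,0],
    [0,0,0],
    [0,0,0]
  ],
  "grip": [1,1,1,1,1]
}}

```text
time: 8.5
ee_pos: [0.6994, 0.1293, 0.086]
tcp_rot: [155.0, 0.1, 79.4]
wrist_force: [-0.6, 0.1, 1.0]
opening: 0.0001
grasp_force: 0.0
```

```bash
cat > look.py <<'E'
from workcell import bot
import cv2,numpy as np,sys
a=bot.camera("scene")[140:280,310:450];b=bot.camera("top")[110:230,220:340]
cv2.imwrite(f"pics/{sys.argv[1]}.png",np.hstack([cv2.resize(a,(400,400),interpolation=2),cv2.resize(b,(400,400),interpolation=2)]))
print(bot.get_obs()["wrist_force"])
E
python3 look.py c2
```

```text
[0.73869141 0.58537346 0.1172592 ]
```

View pics/c2.png

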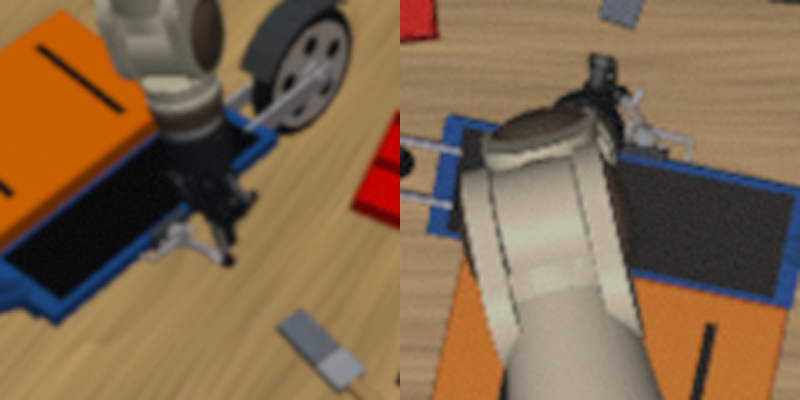

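The leg is about halfway (foot at scene crop (228,262)) and hasn't snapped yet, so I'll keep pushing.

Request:
{"op": "carry_out", "data": {
  "linear": [
    [0.14,-0.15,-0.18],
    [0.14,-0.15,-0.18],
    [0.12,-0.2,-0.15],
    [0.12,-0.2,-0.15],
    [0,0,0]
  ],
  "rotation": [
    [0,0,0],
    [0,0,0],
    [0,0,0],
    [0,0,0],
    [0,0,0]
  ],
  "grip": [1,1,1,1,1]
}}

```text
time: 9.1
ee_pos: [0.7132, 0.1159, 0.0777]
tcp_rot: [154.5, -0.1, 79.4]
wrist_force: [10.5, 1.0, 8.6]
opening: -0.0
grasp_force: 0.0
```

```bash
python3 look.py c3
```

```text
[11.26499846  1.10237135  7.89204402]
```

View pics/c3.png

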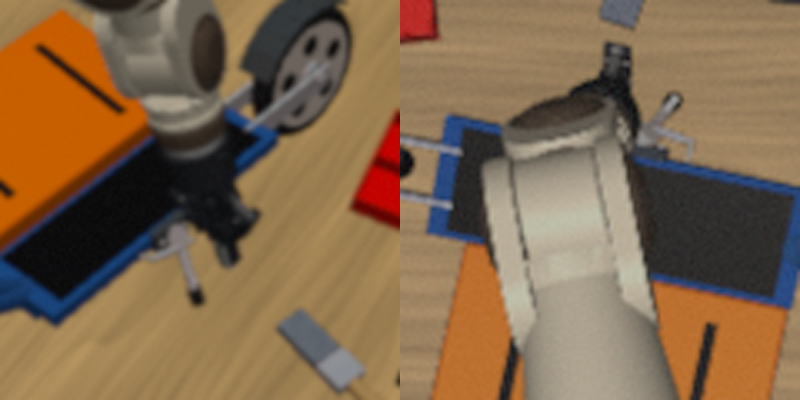

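The stand snapped down (foot at scene crop (196,297)). The gripper's body is touching the deck edge, so I'll back straight up.

Request:
{"op": "carry_out", "data": {
  "linear": [
    [0.1,0,0.3],
    [0,0,0.6],
    [0,0,1],
    [0,0,1],
    [0,0,1],
    [0,0,1],
    [-0.5,0,1],
    [-0.5,0,1],
    [-0.5,0,1],
    [-0.5,0,1],
    [-0.5,0,1],
    [-0.5,0,1]
  ],
  "rotation": [
    [0,0,0],
    [0,0,0],
    [0,0,0],
    [0,0,0],
    [0,0,0],
    [0,0,0],
    [0,0,0],
    [0,0,0],
    [0,0,0],
    [0,0,0],
    [0,0,0],
    [0,0,0]
  ],
  "grip": [1,1,1,1,1,1,0,-1,-1,-1,-1,-1]
}}

```text
time: 10.4
ee_pos: [0.6512, 0.1153, 0.2922]
tcp_rot: [155.0, 0.1, 79.4]
wrist_force: [-0.5, -0.0, -0.3]
opening: 0.0847
grasp_force: 0.0
```

```bash
python3 - <<'E'
from h import *
from workcell import bot
import cv2
p=np.load("p.npy");rs,_=pose(p);o=bot.get_obs();print(o["q"].round(1),o["ee_pos"],o["tcp_rot"],o["wrist_force"])
fs={}
for th in(1.57,1.75):fs[th]=np.array([81,0,93])+78*(np.cos(th)*np.array([0,1,0])+np.sin(th)*np.array([.426,0,-.905]))
a,b=bot.camera("scene"),bot.camera("top")
for im,n in((a,"scene"),(b,"top")):
    for nm,v in (("f1.57",fs[1.57]),("f1.75",fs[1.75]),("tube",[0,-297,330])):
        u=proj(bot.camera_model(n),W(p,[v]))[0];print(n,nm,u.round(1))
        if nm!="f1.57": cv2.drawMarker(im,tuple(int(x) for x in u.round()),(0,0,255),cv2.MARKER_TILTED_CROSS,5)
cv2.imwrite("pics/c4.png",np.hstack([cv2.resize(a[180:300,240:400],None,fx=2.5,fy=2.5,interpolation=2),cv2.resize(b[110:230,260:420],None,fx=2.5,fy=2.5,interpolation=2)]))
E
```

```text
[ 14.4  -1.9   4.8  73.8 -10.4 112.9] [0.65117295 0.11531381 0.2921585 ] [1.54986502e+02 1.02883728e-01 7.93717764e+01] [-0.50179123 -0.00810171 -0.26009955]
scene f1.57 [382.7 242.3]
scene f1.75 [379.7 244.6]
scene tube [267.  210.6]
top f1.57 [297.7 137.9]
top f1.75 [301.7 138.9]
top tube [385.1 206.3]
```

View pics/c4.png

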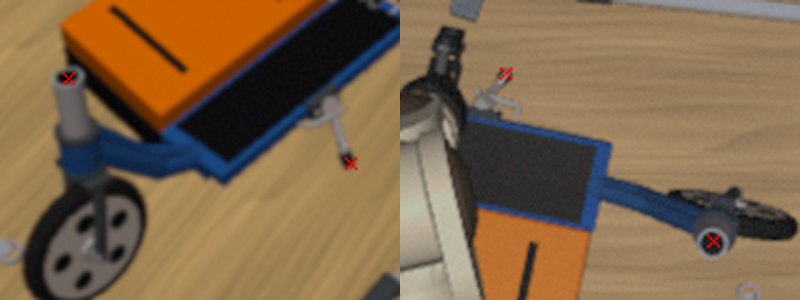

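The stand is at its stop: the 1.75 marker coincides with the foot in both views. The scooter hasn't moved, and the tube marker is on the tube top. Next I'll plan the stem grasp.

```bash
cat > g.py <<'E'
from h import *
from workcell import bot
p=np.load("p.npy")
def G(lean,z=-45.):  # TCP pose for lean, TCP offset z (mm) along tube from its top
    q=p.copy();q[3]=lean;rs,_=pose(q);st=rs*R.from_euler('x',-.14)
    Rg=st*R.from_matrix(np.array([[0,1,0],[1,0,0],[0,0,-1.]]))  # tool y=stem x, tool z=-stem z
    return W(q,[0,-297,330])+st.apply([0,0,z/1e3]),Rg
E
python3 - <<'E'
from g import *
o=bot.get_obs();print(o["time"])
plan([("pre",*G(p[3],70)),("grasp",*G(p[3]))],o)
print(G(p[3])[1].as_euler('xyz',degrees=True),G(0)[1].as_euler('xyz',degrees=True),G(0)[0])
E
```

```text
10.5
pre [ 0.4586 -0.1655  0.3871] lin [ -9.66 -14.05   4.58] rot [-0.68  1.53 -0.33]
grasp [ 0.4832 -0.1864  0.2767] lin [ 1.23 -1.05 -5.52] rot [0. 0. 0.]
[165.6308839    7.77359257  77.43836556] [180.           8.02140913  79.42292105] [ 0.5522035  -0.19927697  0.28544028]
```

Request:
{"op": "carry_out", "data": {
  "linear": [
    [-0.54,-0.7,0.46],
    [-0.54,-0.7,0.46],
    [-0.54,-0.7,0.46],
    [-0.54,-0.7,0.46],
    [-0.54,-0.7,0.46],
    [-0.54,-0.7,0.46],
    [-0.54,-0.7,0.46],
    [-0.54,-0.7,0.46],
    [-0.54,-0.7,0.46],
    [-0.54,-0.7,0.46],
    [-0.54,-0.7,0],
    [-0.54,-0.7,0]
  ],
  "rotation": [
    [-0.038,0.085,-0.018],
    [-0.038,0.085,-0.018],
    [-0.038,0.085,-0.018],
    [-0.038,0.085,-0.018],
    [-0.038,0.085,-0.018],
    [-0.038,0.085,-0.018],
    [-0.038,0.085,-0.018],
    [-0.038,0.085,-0.018],
    [-0.038,0.085,-0.018],
    [-0.038,0.085,-0.018],
    [-0.038,0.085,-0.018],
    [-0.038,0.085,-0.018]
  ],
  "grip": [-1,-1,-1,-1,-1,-1,-1,-1,-1,-1,-1,-1]
}}

```text
time: 11.7
ee_pos: [0.5217, -0.0534, 0.3825]
tcp_rot: [162.4, 5.3, 78.0]
wrist_force: [0.4, -0.6, 0.4]
opening: 0.0851
grasp_force: 0.0
```

Request:
{"op": "carry_out", "data": {
  "linear": [
    [-0.53,-0.8,0],
    [-0.53,-0.8,0],
    [-0.53,-0.8,0],
    [-0.53,-0.8,0],
    [-0.53,-0.8,0],
    [-0.53,-0.8,0],
    [0,0,0]
  ],
  "rotation": [
    [-0.038,0.085,-0.018],
    [-0.038,0.085,-0.018],
    [-0.038,0.085,-0.018],
    [-0.038,0.085,-0.018],
    [-0.038,0.085,-0.018],
    [-0.038,0.085,-0.018],
    [0,0,0]
  ],
  "grip": [-1,-1,-1,-1,-1,-1,-1]
}}

```text
time: 12.4
ee_pos: [0.4575, -0.15, 0.3827]
tcp_rot: [166.0, 8.0, 77.4]
wrist_force: [0.4, 0.4, 0.9]
opening: 0.0855
grasp_force: 0.0
```

```bash
python3 - <<'E'
from g import *
import cv2
o=bot.get_obs();m=bot.camera_model("wrist");im=bot.camera("wrist")
u=proj(m,W(p,[[0,-297,330]]))[0];print(u);cv2.drawMarker(im,tuple(int(x) for x in u),(0,0,255),cv2.MARKER_CROSS,12)
cv2.imwrite("pics/w1.png",im)
plan([("pre",*G(p[3],70)),("grasp",*G(p[3]))],o)
E
```

```text
[330.62288519 237.76182983]
pre [ 0.4586 -0.1655  0.3871] lin [ 0.06 -0.78  0.22] rot [ 0.01 -0.05  0.01]
grasp [ 0.4832 -0.1864  0.2767] lin [ 1.23 -1.05 -5.52] rot [0. 0. 0.]
```

View pics/w1.png

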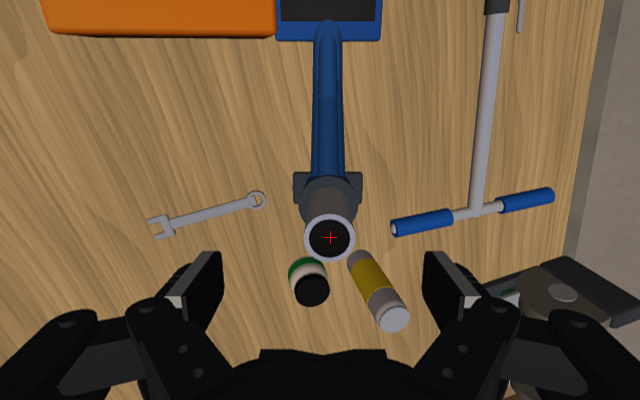

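The predicted tube centre (331,238) matches the image. I'll line up, descend along the tube and close.

Request:
{"op": "carry_out", "data": {
  "linear": [
    [0.06,-0.78,0.22],
    [0,0,0],
    [0.12,-0.1,-0.55],
    [0.12,-0.1,-0.55],
    [0.12,-0.1,-0.55],
    [0.12,-0.1,-0.55],
    [0.12,-0.1,-0.55],
    [0.12,-0.1,-0.55],
    [0.12,-0.1,-0.55],
    [0.12,-0.1,-0.55],
    [0.12,-0.1,-0.55],
    [0.12,-0.1,-0.55]
  ],
  "rotation": [
    [0,-0.05,0],
    [0,0,0],
    [0,0,0],
    [0,0,0],
    [0,0,0],
    [0,0,0],
    [0,0,0],
    [0,0,0],
    [0,0,0],
    [0,0,0],
    [0,0,0],
    [0,0,0]
  ],
  "grip": [-1,-1,-1,-1,-1,-1,-1,-1,-1,-1,-1,-1]
}}

```text
time: 13.65
ee_pos: [0.4839, -0.1843, 0.277]
tcp_rot: [165.5, 7.8, 77.5]
wrist_force: [0.9, 0.2, 0.9]
opening: 0.0855
grasp_force: 0.0
```

Request:
{"op": "carry_out", "data": {
  "linear": [
    [0,0,0],
    [0,0,0],
    [0,0,0],
    [0,0,0],
    [0,0,0],
    [0,0,0],
    [0,0,0],
    [0,0,0]
  ],
  "rotation": [
    [0,0,0],
    [0,0,0],
    [0,0,0],
    [0,0,0],
    [0,0,0],
    [0,0,0],
    [0,0,0],
    [0,0,0]
  ],
  "grip": [1,1,1,1,1,1,1,1],
  "grip_force": 80
}}

```text
time: 14.45
ee_pos: [0.4835, -0.184, 0.2788]
tcp_rot: [165.4, 7.8, 77.5]
wrist_force: [-5.1, 2.1, 6.9]
opening: 0.0324
grasp_force: 79.0
```

```bash
python3 - <<'E'
from g import *
o=bot.get_obs();print(o["time"],o["wrist_force"],o["torque"],o["opening"],o["grasp_force"])
plan([("grasp",*G(p[3]))],o)
L=np.linspace(p[3],0,25)
plan([(f"{l:.3f}",*G(l)) for l in L[::4]],dict(ee_pos=G(L[0])[0],tcp_rot=G(L[0])[1].as_euler('xyz',degrees=True)))
E
```

```text
14.45 [-5.14257021  2.05695374  6.91220513] [ 0.47515735  1.21988648 -0.24984844] 0.032429153059049094 78.99936318397522
grasp [ 0.4832 -0.1864  0.2767] lin [-0.02 -0.12 -0.1 ] rot [ 0.01  0.02 -0.01]
0.248 [ 0.4832 -0.1864  0.2767] lin [0. 0. 0.] rot [-0. -0.  0.]
0.207 [ 0.4945 -0.1885  0.2793] lin [ 0.57 -0.11  0.13] rot [0.05 0.29 0.  ]
0.166 [ 0.5059 -0.1906  0.2815] lin [ 0.57 -0.11  0.11] rot [ 0.05  0.29 -0.  ]
0.124 [ 0.5174 -0.1928  0.2832] lin [ 0.57 -0.11  0.09] rot [0.05 0.29 0.  ]
0.083 [ 0.529  -0.1949  0.2845] lin [ 0.58 -0.11  0.06] rot [ 0.05  0.29 -0.  ]
0.041 [ 0.5406 -0.1971  0.2852] lin [ 0.58 -0.11  0.04] rot [ 0.05  0.29 -0.  ]
0.000 [ 0.5522 -0.1993  0.2854] lin [ 0.58 -0.11  0.01] rot [ 0.05  0.29 -0.  ]
```

Request:
{"op": "carry_out", "data": {
  "linear": [
    [0.14,-0.03,0.032],
    [0.14,-0.03,0.032],
    [0.14,-0.03,0.032],
    [0.14,-0.03,0.032],
    [0.14,-0.03,0.027],
    [0.14,-0.03,0.027],
    [0.14,-0.03,0.027],
    [0.14,-0.03,0.027]
  ],
  "rotation": [
    [0.013,0.072,0],
    [0.013,0.072,0],
    [0.013,0.072,0],
    [0.013,0.072,0],
    [0.013,0.072,0],
    [0.013,0.072,0],
    [0.013,0.072,0],
    [0.013,0.072,0]
  ],
  "grip": [1,1,1,1,1,1,1,1]
}}

```text
time: 15.25
ee_pos: [0.5063, -0.1884, 0.2835]
tcp_rot: [170.2, 7.9, 78.2]
wrist_force: [-2.0, 6.0, 6.4]
opening: 0.0326
grasp_force: 80.4
```

Request:
{"op": "carry_out", "data": {
  "linear": [
    [0.145,-0.027,0.021],
    [0.145,-0.027,0.021],
    [0.145,-0.027,0.021],
    [0.145,-0.027,0.021],
    [0.145,-0.027,0.015],
    [0.145,-0.027,0.015],
    [0.145,-0.027,0.015],
    [0.145,-0.027,0.015]
  ],
  "rotation": [
    [0.013,0.072,0],
    [0.013,0.072,0],
    [0.013,0.072,0],
    [0.013,0.072,0],
    [0.013,0.072,0],
    [0.013,0.072,0],
    [0.013,0.072,0],
    [0.013,0.072,0]
  ],
  "grip": [1,1,1,1,1,1,1,1]
}}

```text
time: 16.05
ee_pos: [0.5294, -0.1928, 0.2863]
tcp_rot: [174.9, 8.1, 78.8]
wrist_force: [-1.9, 4.1, 6.4]
opening: 0.0325
grasp_force: 80.4
```

```bash
cat > st.py <<'E'
from g import *
o=bot.get_obs();print(o["time"],o["wrist_force"].round(1),o["torque"].round(2),o["opening"],o["grasp_force"])
plan([("0",*G(0))],o)
E
python3 st.py
```

```text
16.05 [-1.9  4.1  6.4] [ 0.87  1.23 -0.26] 0.0325051663020532 80.39399027824402
0 [ 0.5522 -0.1993  0.2854] lin [ 1.14 -0.33 -0.04] rot [ 0.12  0.61 -0.01]
```

Request:
{"op": "carry_out", "data": {
  "linear": [
    [0.143,-0.027,0.009],
    [0.143,-0.027,0.009],
    [0.143,-0.027,0.009],
    [0.143,-0.027,0.009],
    [0.143,-0.027,0.003],
    [0.143,-0.027,0.003],
    [0.143,-0.027,0.003],
    [0.143,-0.027,0.003],
    [0,0,0],
    [0,0,0],
    [0,0,0]
  ],
  "rotation": [
    [0.014,0.075,0],
    [0.014,0.075,0],
    [0.014,0.075,0],
    [0.014,0.075,0],
    [0.014,0.075,0],
    [0.014,0.075,0],
    [0.014,0.075,0],
    [0.014,0.075,0],
    [0,0,0],
    [0,0,0],
    [0,0,0]
  ],
  "grip": [1,1,1,1,1,1,1,1,1,1,1]
}}

```text
time: 17.15
ee_pos: [0.5527, -0.1971, 0.2871]
tcp_rot: [179.8, 8.1, 79.5]
wrist_force: [-0.2, 3.0, 5.3]
opening: 0.0327
grasp_force: 80.2
```

```bash
python3 st.py; python3 - <<'E'
from g import *
import cv2
q=p.copy();q[3]=0
tube=[0,-297,330];v=np.array([[60,-175,100],[60,195,100],[-60,195,100],[0,310,0],[0,-345,0],np.array([81,0,93])+78*(np.cos(1.75)*np.array([0,1,0])+np.sin(1.75)*np.array([.426,0,-.905]))])
a,b=bot.camera("scene"),bot.camera("top")
for im,n in((a,"scene"),(b,"top")):
    for u in proj(bot.camera_model(n),W(q,v)): cv2.drawMarker(im,tuple(int(x) for x in u.round()),(0,0,255),cv2.MARKER_TILTED_CROSS,5)
cv2.imwrite("pics/c5.png",np.hstack([cv2.resize(a[115:315,240:450],None,fx=1.9,fy=1.9,interpolation=2),cv2.resize(b[95:295,160:370],None,fx=1.9,fy=1.9,interpolation=2)]))
E
```

```text
17.15 [-0.2  3.   5.3] [ 0.76  0.38 -0.21] 0.032672516725829014 80.20668625831604
0 [ 0.5522 -0.1993  0.2854] lin [-0.03 -0.11 -0.09] rot [ 0.01  0.02 -0.01]
```

View pics/c5.png

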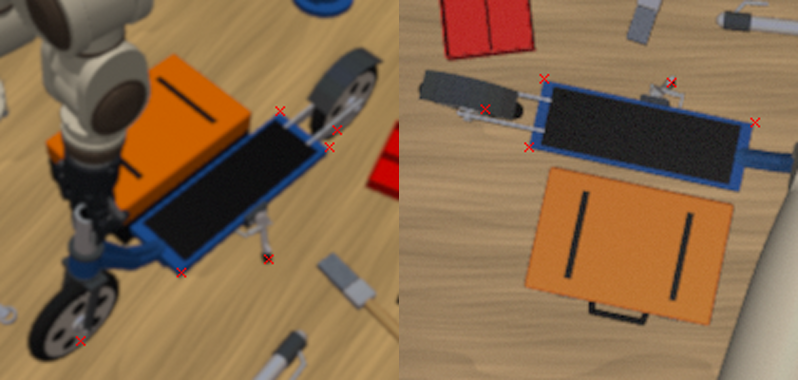

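```bash
python3 - <<'E'
from g import *
fl=[60,-175,100];rl=[60,195,100];rr=[-60,195,100];fr=[-60,-175,100]
foot=list(np.array([81,0,93])+78*(np.cos(1.75)*np.array([0,1,0])+np.sin(1.75)*np.array([.426,0,-.905])))
us=(np.array([(180,271),(328,147),(281,112),(268,257)])+.5)/1.9-.5+[240,115]
ut=(np.array([(545,83),(530,146),(751,122),(740,190),(668,82)])-[399,0]+.5)/1.9-.5+[160,95]
ms,mt=bot.camera_model("scene"),bot.camera_model("top")
f=lambda q:np.r_[(proj(ms,W(q,[fl,rl,rr,foot]))-us).ravel(),(proj(mt,W(q,[rl,rr,fl,fr,foot]))-ut).ravel()]
s=least_squares(f,[*p[:3],0],loss='soft_l1');print(p,s.x,np.round(f(s.x),1))
E
python3 st.py
```

```text
[ 0.6078729   0.0988494  -0.18460485  0.24843486] [ 0.60718997  0.09968855 -0.18231222 -0.00228862] [ 0.2  0.3  0.7  0.1 -1.  -1.   0.2  0.4 -1.  -1.8 -1.   0.8  1.4  0.2
 -0.   0.4  0.9  0.1]
17.25 [-0.7  2.9  5.9] [ 0.74  0.38 -0.2 ] 0.03284647933564827 80.19004225730896
0 [ 0.5522 -0.1993  0.2854] lin [-0.03 -0.11 -0.09] rot [ 0.01  0.02 -0.01]
```

```bash
python3 -c "
from workcell import bot
print(bot.job_done())"
```

```text
the job is handed in; nothing more can be done
None
```

I flipped the stand down until it snapped fully open while the scooter still leaned on the case, then brought the scooter upright by its stem. It measured within about 0.003 rad of vertical and the wheels' position fitted to within 1 mm, and I handed the job in at 17 s with the gripper still holding it. One imperfection: the gripper's body touched the deck edge with roughly 14 N just after the stand snapped open, without moving the scooter.

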